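Mesh the pumice head onto the foot-care handle and hold it home

TASK

Fit the tall pumice head, which stands among the other heads on the bottom tier of the blue corner caddy, onto the foot-care handle that stands upright in its charging stand: turn it until its socket meshes with the six splines of the drive spindle and slide it down, pushing the sprung ejector sleeve back until the head sits fully home on the handle's top. Finish while still holding the head in the gripper and pressing it down there (the sleeve lifts it again if you let go), so that I can close the catch; leave everything else where it stands.

Things in the scene. Friction and masses are not known exactly. Their poses are not given: they have to be found in the camera images.
- head_mid (a point): The pumice head, loose, 50 to 105 g, 58 mm tall, standing socket down: point on its axis 29 mm above its underside. From 4 mm below to 29 mm above it: a round block of grey pumice 44 mm across, to be gripped by its sides. Below: cream hub 36 mm across with six finger lobes out to 27 mm from the axis, 17 to 26 mm below this point. z up; x and every 60 degrees from it points through a lobe.
- head_base (a point): The same head: centre of its underside, same axes. Here opens the socket, 22 mm deep: a 20 mm bore with six slots, each 6.4 mm wide, out to 13.4 mm from the axis and in line with a lobe. The head is alike every 60 degrees.
- spindle_seat (a point): Centre of the handle's flat top, 41 mm across, 150 mm above the ledge: the head's underside rests here when fully home. z up along the drive spindle; x and every 60 degrees from it points through one of its six splines. The handle and its stand (116 mm across at the foot) are fixed, and the geared motor holds the spindle against turning.
- spindle_tip (a point): Top of the steel spindle, on its axis, 20 mm above spindle_seat, same axes. Core 17 mm across, its top 5 mm a bare, tapered pilot nose; below it six splines 4 mm wide, out to 12 mm from the axis, their upper ends pointed from 7 to 5 mm below this tip. Lobes in line with splines (6 degrees of play): the head slides on. Out of line: it stops with its underside 5 mm below this tip.
- sleeve (a joint): Sprung ejector sleeve, a grey ring 31 mm across round the foot of the spindle: how far it is pushed down, in m. 0: up, its top 6 mm above the handle's flat top; 0.006: flush, with the head fully home. It pushes up with about 3 N at 0 and 9 N at 0.006, and lifts the head if not held down.
- caddy_tier (a point): Blue plastic corner caddy, fixed, three quarter-round stepped tiers: point on the floor of its bottom tier, 177 mm along both -x and -y from its right-angled corner. Tier floors 30, 72 and 112 mm above the ledge, radii 340, 205 and 115 mm about that corner, rims up to 14 mm above the floors. The heads stand on the bottom tier, about 275 mm from the corner and 120 mm apart.
- disc_head: Another head, to be left alone: same hub, but a wide flat stone disc 62 mm across on top; 35 mm tall. Origin: centre of its underside.
- dome_head: Another head, to be left alone: same hub, but a smooth white plastic dome 41 mm across on top; 47 mm tall. Origin: centre of its underside.
- soap: Pink soap bar 78 x 50 x 24 mm on the middle tier, to be left alone. Origin: centre of its underside, x along its length.
- pumice_stone: Oblong hand pumice stone 82 x 50 x 30 mm on the middle tier, to be left alone. Origin: centre of its underside, x along its length.
- jar: Round glass jar with a ribbed metal twist cap, 60 mm across, 65 mm tall, on the top tier, to be left alone. Origin: centre of its underside.
- loofah_handle: Hard white plastic loofah handle lying on the ledge beyond the handle's stand, 190 mm long, up to 48 mm wide and 20 mm high, to be left alone. Origin: on its underside, 96 mm from its round end, x towards that end.
- tumbler: White ceramic tumbler 72 mm across, 85 mm tall, on the ledge, to be left alone. Origin: centre of its underside.
- gel_bottle: White bottle 60 mm across, 165 mm tall, on the ledge, to be left alone. Origin: centre of its underside.
Mind the look-alikes: they are no part of the job. What is shaped like the part that bears head_mid but orange is not meant. Leave any green look-alike of the part that bears spindle_seat alone.

How it is judged:
By the outcome, as a careful person would: the job done as asked, in the order asked, and still so for the second after the job is handed in, while the arm keeps its last pose, push and grip.
It also fails if it takes over 48 s, if anything falls off the work surface, if the arm or the gripper's body presses on something with over 40 N, if the wrist force passes 120 N, or if a joint passes its speed limit or range.

ROBOT

A 6-joint arm with a two-finger parallel gripper is mounted at the origin on the work surface. World frame = base frame: x ahead of the robot, y to its left, z up, the work surface at z = 0. Lengths are in m, angles in rad, forces in N, time in s.
With the tool pointing down it reaches from about 0.275 to 0.825 m from the base axis. Payload 5.2 kg.
Tool frame: the origin (TCP) lies midway between the tips of the shut fingers; the grasp point (between the pads) lies 19 mm behind it; z points along the fingers, y is the line along which they close (so a half turn about z gives the same grasp; the last joint's range is limited). The gripper opens to 93 mm and grips with 3 to 60 N. Pads are 15 mm wide; open, the fingers measure 128 mm over their backs; the gripper's body (75 mm by 188 mm) begins 65 mm behind the grasp point.
Start: joints at [-0.203, 0.259, 1.535, -0, 1.348, -0.203], TCP at [0.55, 0, 0.219] pointing down, gripper open.
Joint ranges: [-3.14, 3.14], [-0.91, 2.08], [0.19, 2.58], [-1.22, 4.36], [0.22, 2.71], [-3.12, 3.12]. Speed limits (rad/s): [2.57, 2.57, 3.14, 3.14, 3.14, 3.14].

INTERFACE

Orientations are given as a rotation vector (axis times angle).
In Python, from plant import telemetry, viewer, order gives the robot as it stands. The module is installed in compiled form; this text tells all that it offers.
- The arm moves only by the tool carry_out, never from a script. Its argument "targets" is a list that holds one entry, the list of rows, each a list of 7 numbers: the opening, from 0 (shut) to 1 (fully open), then the shift along the tool's x, y, z in cm, then the turn, a rotation vector about the tool's x, y, z in rad. A call has 1 to 8 rows; each row is the pose to reach, as a shift and turn from the pose commanded when the call began, along the tool's axes at that moment; what a row does not reach only later rows make up. A row lasts 1/8 s, in which the tool goes at most 62.5 mm and 10.7 degrees, less where a joint would pass 70% of its speed; a pose out of reach is approached as far as the arm can. A call with a gripper value outside its range is refused whole. The fingers move at their own pace and stop on an object; "force" is the grip in N (left out, the last holds). Time passes only in rows, so rows that repeat a pose let the fingers close. It gives the time, the measured TCP pose, the force, the opening and the grip force at its end, in the units of the state.
- telemetry.state(): the state, without advancing time (a new reading comes with each control period).
- viewer.grab_frame(name): name is "scene" or "side" or "wrist"; returns a dict with "img" (420x560x3 uint8, red, green, blue), "fovy" (degrees; the focal length in pixels is half the picture's height over the tangent of half this angle, whatever the lens; pixels are square), "cx", "cy" (the principal point, pixels), "R" (3x3) and "t" (3): a world point X has camera coordinates R X + t; the wrist camera has in their place "mount" (4x4, takes a point from camera to tool coordinates, whose origin is the TCP and whose axes are the flange's). Camera axes: x right, y down, z forward; pixel columns grow to the right and rows downward; lengths in m; the calibration is good to about 2 mm. A picture is of the moment at which its call begins: read the wrist's pose just before it. There is no depth.
- order.sign_off(): hands the job in; it is judged then, once.
The state is a dict: "clock": time; "joint_pos": joint angles; "joint_vel": joint speeds; "joint_efforts": joint torques, N m; "eef_pos": TCP position; "tool_rot": TCP orientation; "contact_force": force on the tool from outside, world axes, zero at the start; "moment": the same for the moment, N m; "grip_width": opening from 0.0 (shut) to 1.0 (fully open); "finger_force": force on a finger pad.
Only numpy, scipy, OpenCV 4.12 (cv2) and the standard library are available. Lean on these libraries where they do the work, as an engineer would, in place of code of your own. Each camera call takes 0.05 s, during which the arm holds its last target. There are 200 camera calls.

## Working session

There is one attempt and no reset: what is moved stays moved. The work goes in short steps, Python scripts to look and compute and a tool call to move; the robot and the scene stay as the last step left them, time stands still between calls to the robot, and variables do not carry over. Pictures are saved under pics/ and viewed, at most 10 in all, crops included, and the job is handed in when it is done.

Besides the shell and the picture viewer there is one more tool, called after "Call:" in YAML: its name, and indented under it one key for each argument. carry_out: Moves the arm, as the interface text tells. Its arguments: {"type":"object","properties":{"targets":{"type":"array","items":{"type":"array","items":{"type":"array","items":{"type":"number"}}}},"force":{"type":"number"}},"required":["targets"]}

```bash
mkdir -p pics
cat > h.py <<'E'
import numpy as np, cv2
from scipy.spatial.transform import Rotation as Ro
from plant import telemetry, viewer, order
def cam(name):
    s=telemetry.state(); f=viewer.grab_frame(name)
    f['f']=210/np.tan(np.radians(f['fovy'])/2)
    if name=='wrist':
        M=np.array(f['mount']); rt=np.array(s['tool_rot']); Rt=Ro.from_rotvec(rt).as_matrix()
        Rc=Rt@M[:3,:3]; p=Rt@M[:3,3]+s['eef_pos']
        f['R']=Rc.T; f['t']=-Rc.T@p
    return f
def ray(f,u,v):
    R=np.array(f['R']); d=R.T@np.array([(u-f['cx'])/f['f'],(v-f['cy'])/f['f'],1]); return -R.T@np.array(f['t']),d
def onz(f,u,v,z):
    o,d=ray(f,u,v); return o+d*(z-o[2])/d[2]
def proj(f,X):
    c=np.array(f['R'])@X+np.array(f['t']); return f['cx']+f['f']*c[0]/c[2],f['cy']+f['f']*c[1]/c[2]
def tri(*r):
    A=0;b=0
    for o,d in r:
        d=d/np.linalg.norm(d);P=np.eye(3)-np.outer(d,d);A=A+P;b=b+P@o
    return np.linalg.solve(A,b)
def save(n,img,k=1): cv2.imwrite('pics/'+n+'.png',cv2.resize(img[...,::-1],None,fx=k,fy=k,interpolation=cv2.INTER_CUBIC))
E
python3 - <<'E'
from h import *
import pickle
s=telemetry.state();print(s)
F={n:cam(n) for n in('scene','side','wrist')}
pickle.dump(F,open('F.pkl','wb'))
for n in F: save(n+'0',F[n]['img'],1.4); f=F[n]; print(n,f['fovy'],f['cx'],f['cy'],-np.array(f['R']).T@f['t'],np.array(f['R'])[2]); 
print(F['wrist']['mount'])
E
```

```text
{'clock': 0.0, 'joint_pos': array([-2.02779015e-01,  2.59331172e-01,  1.53606966e+00, -1.33259556e-05,
        1.34798565e+00, -2.02821077e-01]), 'joint_vel': array([-0.00013574,  0.00097609,  0.00131856,  0.00016223,  0.00184499,
       -0.00026894]), 'joint_efforts': array([ 2.41929010e-04, -4.37298238e+01, -2.84004611e+01,  7.19661056e-02,
        4.11791797e-02, -1.14769305e-04]), 'eef_pos': array([5.49461359e-01, 1.40898481e-04, 2.17829458e-01]), 'tool_rot': array([-2.22033709e+00, -2.22043705e+00,  1.56659869e-03]), 'contact_force': array([ 0.63816847,  0.0392429 , -0.12951656]), 'moment': array([-0.04115376, -0.06183277,  0.01890548]), 'finger_force': 0.0, 'grip_width': 0.9967392146235984}
scene 48.32546900860337 282.3067194240136 205.04325317264707 [1.40016602 0.49888717 0.98896891] [-0.63100747 -0.37848716 -0.67718317]
side 53.99839432689669 281.99294968772176 213.3589179083837 [0.43652143 0.89752815 0.7373955 ] [ 0.11560788 -0.82510429 -0.55302597]
wrist 65.2958214737648 277.963938327795 212.19074817047442 [0.55085513 0.08417878 0.38400332] [-0.00187011 -0.30227665 -0.95321841]
[[ 4.29290073e-04 -9.53120443e-01 -3.02590874e-01  8.41039795e-02]
 [ 9.99999798e-01  5.51261799e-04 -3.17686064e-04  1.07998724e-03]
 [ 4.69599872e-04 -3.02590677e-01  9.53120487e-01 -1.66092560e-01]
 [ 0.00000000e+00  0.00000000e+00  0.00000000e+00  1.00000000e+00]]
```

View pics/scene0.png

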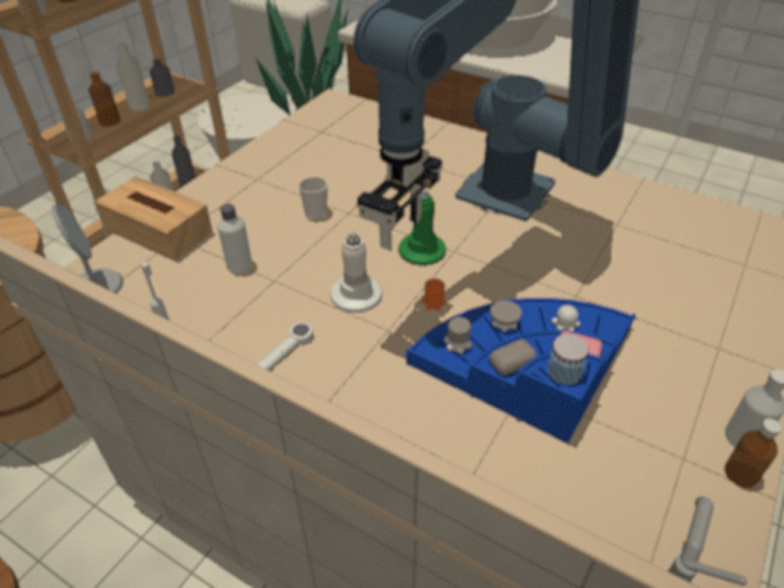

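View pics/side0.png

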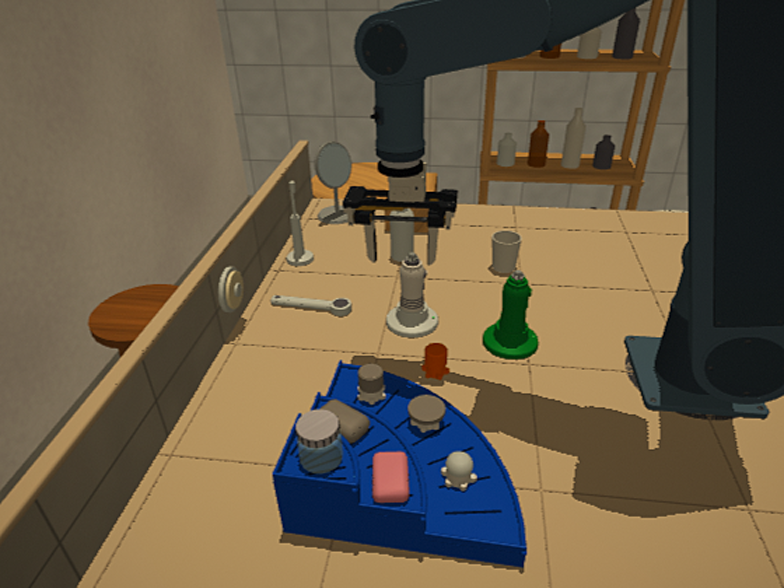

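Candidates for the head (scene0 / side0 pixels): tall grey (459,335)/(371,383), disc (505,317)/(426,412), dome (567,320)/(459,468), orange on the ledge (434,294)/(435,360). My choice is the tall grey one. For the handle I choose the white one at (355,265)/(411,290), not the green one at (422,230)/(513,310). Next is a close crop to check both.

Run:
```python
from h import *
import pickle
F=pickle.load(open('F.pkl','rb'))
def crop(n,u,v): return cv2.resize(F[n]['img'][v:v+60,u:u+80],(400,300),interpolation=cv2.INTER_CUBIC)
save('crop1',np.vstack([np.hstack([crop('scene',288,210),crop('side',225,245)]),np.hstack([crop('scene',213,160),crop('side',254,175)])]))
```

```text
(no output)
```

View pics/crop1.png

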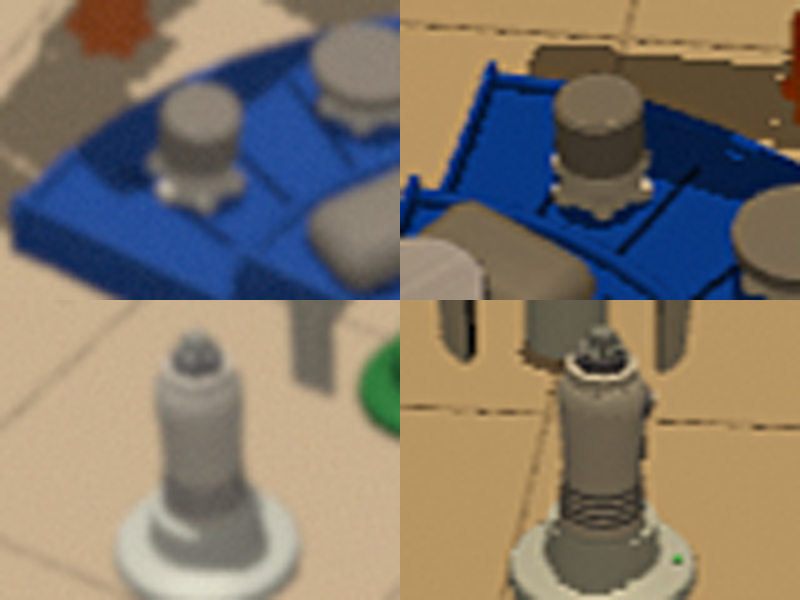

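View pics/wrist0.png

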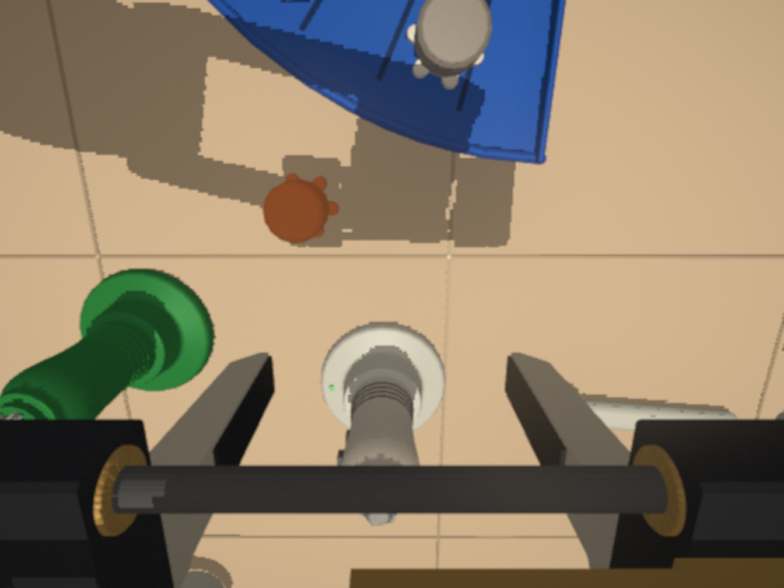

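The crop shows the tall grey cylinder on a lobed hub (top centre at scene 328.6,231 and side 264.6,264). It also shows the white handle with its steel spindle tip (scene 252.6,166.6 and side 294.4,181). The wrist view shows the head top at about (323,23) in raw pixels.

Run:
```python
from h import *
import pickle
F=pickle.load(open('F.pkl','rb'))
S,D,W=F['scene'],F['side'],F['wrist']
h=tri(ray(S,328.6,231),ray(D,264.6,264),ray(W,323,23)); print('headtop',h, onz(S,328.6,231,.088),onz(D,264.6,264,.088),onz(W,323,23,.088))
t=tri(ray(S,252.6,166.6),ray(D,294.4,181)); print('tip',t,onz(S,252.6,166.6,.17),onz(D,294.4,181,.17))
# stand foot centre; caddy corners
print('foot',onz(S,208/5+213,247/5+160,.005),onz(D,202/5+254,263/5+175,.005), onz(W,383/1.4,377/1.4,0.008))
for u,v in((545,160),(563,0),(216,0)): print(onz(W,u/1.4,v/1.4,.04))
print('side cad',onz(D,345/1.4,362/1.4,.044),onz(D,523/1.4,550/1.4,.04),onz(D,278/1.4,472/1.4,.126))
```

```text
headtop [0.58545445 0.1517228  0.08731424] [0.58513133 0.15462715 0.088     ] [0.58548737 0.15160173 0.088     ] [0.58625744 0.14925891 0.088     ]
tip [ 0.54170688 -0.11433821  0.1704314 ] [ 0.54209145 -0.11393293  0.17      ] [ 0.54160959 -0.11639268  0.17      ]
foot [ 0.54393498 -0.11400545  0.005     ] [ 0.54182905 -0.12131161  0.005     ] [ 0.54455754 -0.11136437  0.008     ]
[0.66202115 0.0784515  0.04      ]
[0.66344613 0.17843124 0.04      ]
[0.43702446 0.17845637 0.04      ]
side cad [0.64642698 0.0849806  0.044     ] [0.33756299 0.43149115 0.04      ] [0.66463683 0.41326913 0.126     ]
```

Call:
carry_out:
  targets:
    - [[1, -3, -0.3, -1, 0, 0, 0], [1, -6, -0.6, -2, 0, 0, 0], [1, -10, -0.8, -2.5, 0, 0, 0], [1, -10, -0.8, -2.5, 0, 0, 0], [1, -10, -0.8, -2.5, 0, 0, 0]]

```text
clock: 0.78
eef_pos: [0.5417, -0.0995, 0.2432]
tool_rot: [-2.221, -2.22, -0.0]
contact_force: [0.3, 0.1, 0.2]
grip_width: 1.0
finger_force: 0.0
```

Run:
```python
from h import *
import pickle
f=cam('wrist');pickle.dump(f,open('W1.pkl','wb'));u,v=proj(f,np.array([.542,-.115,.165]));print(u,v,telemetry.state()['eef_pos'])
u,v=int(u)-50,int(v)-37;print(u,v)
save('wsp',f['img'][v:v+75,u:u+100],8)
```

```text
277.12978938414324 238.44925809919152 [ 0.54175238 -0.09910099  0.24321499]
227 201
```

View pics/wsp.png

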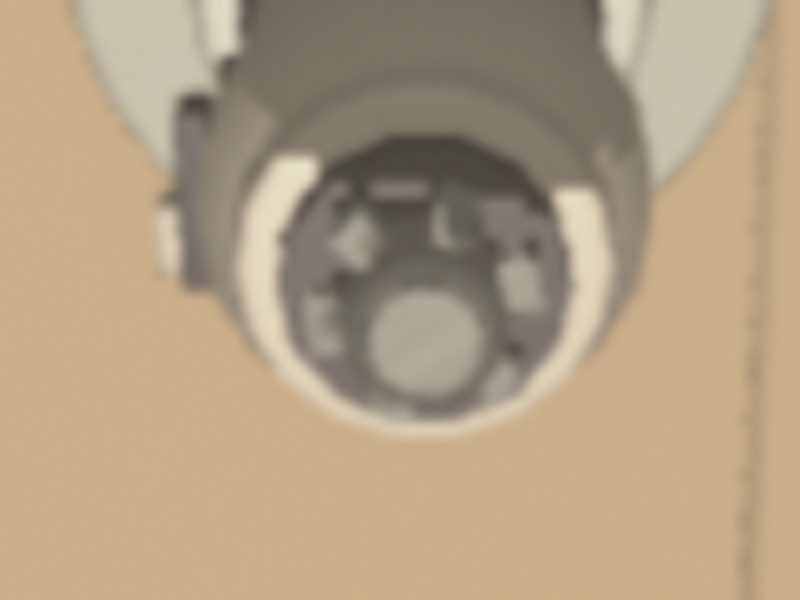

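Call:
carry_out:
  targets:
    - [[1, 5, 0.5, 0, 0, 0, 0], [1, 10, 1, 0, 0, 0, 0], [1, 16, 2, 2, 0, 0, 0], [1, 22, 3, 4, 0, 0, 0], [1, 28, 4.4, 8.5, 0, 0, 0], [1, 28, 4.4, 8.5, 0, 0, 0], [1, 28, 4.4, 8.5, 0, 0, 0]]

```text
clock: 1.7
eef_pos: [0.585, 0.1813, 0.1577]
tool_rot: [-2.217, -2.224, 0.003]
contact_force: [0.5, -0.3, 0.4]
grip_width: 1.001
finger_force: 0.0
```

Run:
```python
from h import *
import pickle
f=cam('wrist');pickle.dump(f,open('W2.pkl','wb'));u,v=proj(f,np.array([.5855,.151,.07]));print(u,v,telemetry.state()['eef_pos'])
u,v=int(u)-56,int(v)-42;print(u,v)
save('whd',f['img'][v:v+84,u:u+112],7)
```

```text
277.4899747211001 250.33403418864364 [0.5857937  0.1801036  0.15885792]
221 208
```

View pics/whd.png

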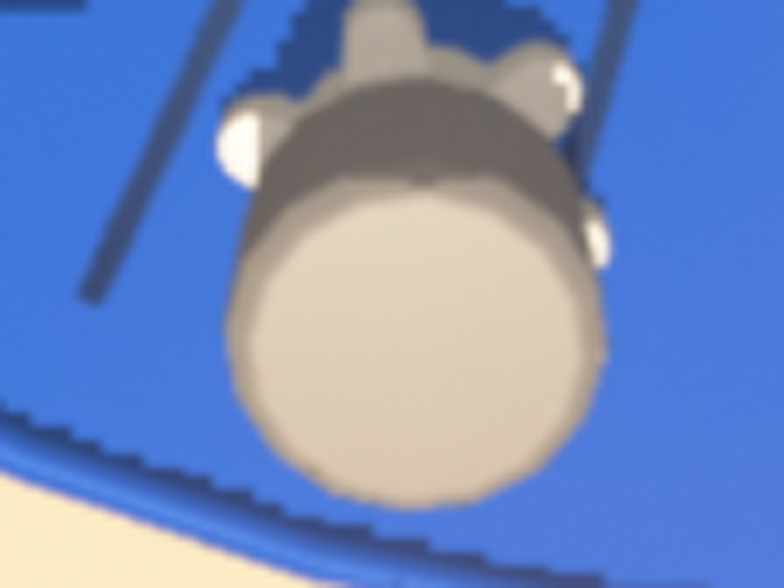

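The spindle view shows the nose centre at crop (425,343). The six splines are at (355,240), (455,222), (520,285), (500,378), (395,408) and (322,325). The head view shows the block's top centred at (416,345), with lobes at (245,145), (383,20), (548,85) and (595,240).

Run:
```python
from h import *
import pickle
from scipy.optimize import least_squares
def px(p,k,u,v): return (p[0]+.5)/k-.5+u,(p[1]+.5)/k-.5+v
f=pickle.load(open('W1.pkl','rb'))
tip=onz(f,*px((425,343),8,227,201),.17);print('tip',tip)
P=[px(p,8,227,201) for p in((355,240),(455,222),(520,285),(500,378),(395,408),(322,325))]
for z in(.165,.163,.16):
    c=np.array([onz(f,*p,z)[:2] for p in P]);d=c-c.mean(0)
    a=np.degrees(np.arctan2(d[:,1],d[:,0]));r=np.hypot(*d.T)
    ph=np.degrees(np.angle(np.exp(6j*np.radians(a)).mean()))/6
    print(z,c.mean(0),np.round(a%60,1),np.round(r*1e3,1),ph)
    dt=c-tip[:2];print('  about tip',np.round(np.degrees(np.arctan2(dt[:,1],dt[:,0]))%60,1),np.round(np.hypot(*dt.T)*1e3,1))
f=pickle.load(open('W2.pkl','rb'))
h=onz(f,*px((416.5,344),7,221,208),.088);print('head',h)
for z in(.042,.038):
    c=np.array([onz(f,*px(p,7,221,208),z)[:2] for p in((245,145),(383,20),(548,85),(595,240))]);d=c-h[:2]
    a=np.degrees(np.arctan2(d[:,1],d[:,0]));print(z,np.round(a,1),np.round(a%60,1),np.round(np.hypot(*d.T)*1e3,1))
```

```text
tip [ 0.54403648 -0.11720528  0.17      ]
0.165 [ 0.54400387 -0.11577135] [12.6 12.3 15.9 16.  14.4  8.8] [10.2  9.9  9.9 10.6 11.1 10.4] 13.364413053198197
  about tip [ 7.8 14.7 23.6 22.  12.   0.9] [11.3 11.3 10.4  9.7  9.7 10.3]
0.163 [ 0.5440121  -0.11659131] [12.6 12.3 15.9 16.  14.4  8.8] [10.3 10.  10.  10.7 11.2 10.5] 13.364413053198307
  about tip [10.5 13.4 19.3 18.4 13.4  5.5] [10.8 10.6 10.2 10.3 10.6 10.5]
0.16 [ 0.54402445 -0.11782125] [12.6 12.3 15.9 16.  14.4  8.8] [10.4 10.1 10.1 10.9 11.3 10.6] 13.364413053198312
  about tip [15.1 11.2 12.5 13.7 15.2 12.1] [10.   9.5 10.  11.3 11.9 10.8]
head [0.58760358 0.15364606 0.088     ]
0.042 [163.4 100.2  41.4 -15.4] [43.4 40.2 41.4 44.6] [23.3 24.2 22.9 24.8]
0.038 [167.2 100.8  38.3 -18.8] [47.2 40.8 38.3 41.2] [23.2 23.  22.2 25.6]
```

Call:
carry_out:
  targets:
    - [[0.9, -2.7, 0.12, 2, 0, 0, 0], [0.9, -2.7, 0.12, 5, 0, 0, 0], [0.85, -2.7, 0.12, 8, 0, 0, 0], [0.85, -2.7, 0.12, 10.1, 0, 0, 0], [0.85, -2.7, 0.12, 10.1, 0, 0, 0], [0.5, -2.7, 0.12, 10.1, 0, 0, 0], [0.3, -2.7, 0.12, 10.1, 0, 0, 0], [0.3, -2.7, 0.12, 10.1, 0, 0, 0]]
  force: 40

```text
clock: 2.75
eef_pos: [0.5878, 0.153, 0.0587]
tool_rot: [2.221, 2.221, 0.002]
contact_force: [0.0, -0.1, 0.1]
grip_width: 0.576
finger_force: 0.0
```

Call:
carry_out:
  targets:
    - [[0.3, 0, 0, 0, 0, 0, 0], [0.3, 0, 0, 0, 0, 0, 0], [0.3, 0, 0, 0, 0, 0, 0], [0.3, 0, 0, 0, 0, 0, 0]]

```text
clock: 3.25
eef_pos: [0.5873, 0.1531, 0.0581]
tool_rot: [2.221, 2.221, 0.001]
contact_force: [-1.1, 0.0, 6.0]
grip_width: 0.466
finger_force: 40.0
```

Call:
carry_out:
  targets:
    - [[0.3, 0, 0, -4, 0, 0, 0], [0.3, 0, 0, -9, 0, 0, 0], [0.3, 0, 0, -14, 0, 0, 0], [0.3, -3, -0.5, -18, 0, 0, 0.1], [0.3, -8, -1.3, -18, 0, 0, 0.2], [0.3, -13, -2.1, -18, 0, 0, 0.3], [0.3, -18, -2.9, -18, 0, 0, 0.4], [0.3, -23, -3.7, -18, 0, 0, 0.5]]

```text
clock: 4.25
eef_pos: [0.5496, -0.0784, 0.2371]
tool_rot: [-2.704, -1.598, 0.001]
contact_force: [0.7, -0.3, -0.8]
grip_width: 0.465
finger_force: 40.0
```

Call:
carry_out:
  targets:
    - [[0.3, -1.72, -2.54, 0, 0, 0, 0], [0.3, -3.76, 1.25, 0, 0, 0, 0], [0.3, -3.76, 1.25, 0, 0, 0, 0]]

```text
clock: 4.62
eef_pos: [0.5436, -0.1181, 0.2368]
tool_rot: [2.704, 1.599, -0.001]
contact_force: [-0.4, -0.1, -0.6]
grip_width: 0.468
finger_force: 40.0
```

Run:
```python
from h import *
import pickle
F={n:cam(n) for n in('scene','side','wrist')};pickle.dump(F,open('F2.pkl','wb'))
s=telemetry.state();print(s['eef_pos'],s['tool_rot'],s['joint_pos'])
def crop(n,X,w,k):
    u,v=proj(F[n],np.array(X));u=int(u)-w//2;v=int(v)-w*3//8;print(n,u,v)
    return cv2.resize(F[n]['img'][v:v+w*3//4,u:u+w],(400,300),interpolation=cv2.INTER_CUBIC)
p=s['eef_pos'];b=p-[0,0,.03]
I=np.vstack([np.hstack([crop('scene',b,80,5),crop('side',b,80,5)]),np.hstack([crop('wrist',p,80,5),crop('wrist',p,160,2.5)])])
save('hov',I)
```

```text
[ 0.54284582 -0.1154891   0.23715425] [-2.70093000e+00 -1.60212860e+00  7.49316873e-04] [-4.10840658e-01  2.56789592e-01  1.49177894e+00  3.40958846e-04
  1.39430590e+00  8.91211435e-02]
scene 211 126
side 253 139
wrist 235 235
wrist 195 205
```

View pics/hov.png

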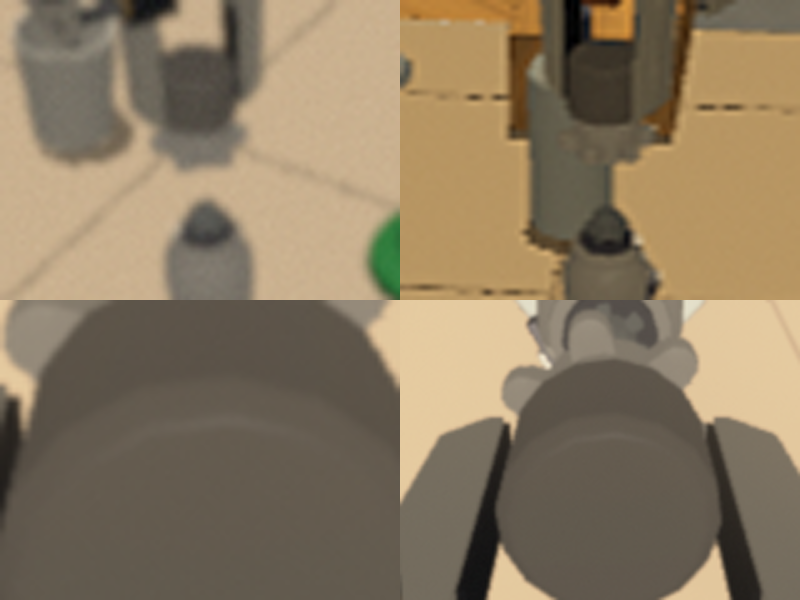

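The head is held upright above the spindle. In the scene crop the block centre is at 201 and the tip at 206; in the side crop they are at 602 and 604. The wrist crop shows lobes at (525,390), (597,340) and (678,362).

Run:
```python
from h import *
import pickle
F=pickle.load(open('F2.pkl','rb'));S,D,W=F['scene'],F['side'],F['wrist']
p=np.array([.5428,-.1155,.2372]);R=Ro.from_rotvec([-2.70093,-1.6021,.0007]).as_matrix()
# wrist: head top centre in tool coords
w=lambda U,V:(195+(U-400+.5)/2.5-.5,205+(V-300+.5)/2.5-.5)
zt=p[2]+.030
ed=[onz(W,*w(U,505),zt) for U in(497,721)];c=(ed[0]+ed[1])/2
print('width',np.linalg.norm(ed[1]-ed[0]),'head top world',c,'tool',R.T@(c-p))
b=onz(W,*w(609,605),zt);print('near edge tool',R.T@(b-p))
zl=p[2]-.028+.012
for q in((525,390),(597,340),(678,362)):
    for zz in(zl,zl-.004):
        X=onz(W,*w(*q),zz)-c;print(q,np.degrees(np.arctan2(X[1],X[0]))%60,np.hypot(*X[:2]))
# external cams: horizontal pixel of head vs. handle axis
for n,f,u0,v0,hd,tp in(('scene',S,211,126,(201,120),(206,203)),('side',D,253,139,(602,110),(604,208))):
    ox=0 if n=='scene' else 400
    q=lambda a:(u0+(a[0]-ox+.5)/5-.5,v0+(a[1]+.5)/5-.5)
    H=onz(f,*q(hd),p[2]-.001);T=onz(f,*q(tp),.17)
    print(n,'hubpt',H,'tip',T,proj(f,p),proj(f,np.r_[p[:2],.17]),q(hd),q(tp))
```

```text
width 0.04199615284142484 head top world [ 0.54642196 -0.11233116  0.2672    ] tool [ 0.00452508  0.00162009 -0.03000099]
near edge tool [-0.01759625  0.00162259 -0.03000662]
(525, 390) 19.733507930509234 0.02054075720040349
(525, 390) 24.49197786462389 0.020711308433786043
(597, 340) 10.874502100346731 0.01703871549748424
(597, 340) 11.93669979060455 0.01568650314113269
(678, 362) 6.004985109137036 0.019860557208996647
(678, 362) 1.7306876276280108 0.019353373982207808
scene hubpt [ 0.5513056  -0.11022048  0.2362    ] tip [ 0.5417205  -0.11690366  0.17      ] (np.float64(250.90557280374335), np.float64(147.14689601643482)) (np.float64(252.00113436737902), np.float64(166.557544563908)) (250.8, 149.6) (251.8, 166.2)
side hubpt [ 0.54498224 -0.11089581  0.2362    ] tip [ 0.54490659 -0.12071865  0.17      ] (np.float64(293.97574322313096), np.float64(159.5543262388043)) (np.float64(293.9468648466639), np.float64(181.13256477667738)) (293.0, 160.6) (293.4, 180.2)
```

Run:
```python
from h import *
import pickle
W=pickle.load(open('F2.pkl','rb'))['wrist'];W2=pickle.load(open('W2.pkl','rb'))
print(W['img'][300:350,277:281].mean((1)).astype(int)[:, :].tolist())
p=np.array([.5428,-.1155,.2372]);R=Ro.from_rotvec([-2.70093,-1.6021,.0007]).as_matrix()
e=onz(W2,221+416.5/7-.5,208+507.5/7-.5,.0845);print('W2 far edge -> centre y',e[1]+.022,e)
for v in range(320,336,2): print(v,np.round((R.T@(onz(W,278.6,v,p[2]+.0265)-p))*1e3+[22,0,0],1)[:2])
```

```text
[[96, 89, 77], [97, 89, 78], [96, 89, 77], [97, 89, 77], [97, 89, 77], [97, 89, 77], [97, 90, 78], [97, 89, 77], [97, 89, 78], [97, 89, 77], [97, 89, 78], [96, 88, 77], [96, 88, 77], [96, 88, 77], [96, 88, 77], [97, 88, 77], [96, 88, 77], [96, 88, 77], [96, 88, 77], [96, 88, 77], [96, 88, 77], [96, 88, 77], [96, 88, 77], [96, 88, 77], [96, 88, 77], [96, 88, 77], [96, 88, 77], [95, 87, 76], [98, 88, 77], [139, 122, 100], [202, 174, 139], [213, 184, 146], [160, 139, 111], [71, 64, 56], [49, 47, 46], [48, 47, 45], [49, 47, 45], [50, 48, 46], [51, 49, 47], [53, 51, 49], [54, 51, 50], [52, 51, 49], [53, 51, 49], [53, 51, 49], [55, 53, 51], [55, 53, 51], [54, 53, 51], [54, 52, 51], [55, 53, 52], [54, 53, 52]]
W2 far edge -> centre y 0.15304849018973762 [0.58767601 0.13104849 0.0845    ]
320 [5.7 1.8]
322 [4.5 1.8]
324 [3.4 1.8]
326 [2.2 1.8]
328 [1.  1.8]
330 [-0.2  1.8]
332 [-1.4  1.8]
334 [-2.6  1.8]
```

Call:
carry_out:
  targets:
    - [[0.3, -0.09, 0, 1.5, 0, 0, 0], [0.3, -0.09, 0, 3, 0, 0, 0], [0.3, -0.09, 0, 3.6, 0, 0, 0], [0.3, -0.09, 0, 4.0, 0, 0, 0], [0.3, -0.09, 0, 4.2, 0, 0, 0], [0.3, -0.09, 0, 4.2, 0, 0, 0]]

```text
clock: 5.52
eef_pos: [0.5428, -0.1168, 0.1958]
tool_rot: [2.702, 1.603, 0.0]
contact_force: [0.5, -0.9, -0.5]
grip_width: 0.466
finger_force: 40.0
```

Call:
carry_out:
  targets:
    - [[0.3, 0, 0, 0.15, 0, 0, 0], [0.3, 0, 0, 0.3, 0, 0, 0], [0.3, 0, 0, 0.4, 0, 0, 0], [0.3, 0, 0, 0.4, 0, 0, 0]]

```text
clock: 6.02
eef_pos: [0.5427, -0.1168, 0.1916]
tool_rot: [-2.702, -1.603, 0.0]
contact_force: [0.8, 0.4, -1.0]
grip_width: 0.466
finger_force: 40.0
```

Call:
carry_out:
  targets:
    - [[0.3, 0, 0, 0.1, 0, 0, 0], [0.3, 0, 0, 0.2, 0, 0, 0], [0.3, 0, 0, 0.3, 0, 0, 0], [0.3, 0, 0, 0.4, 0, 0, 0], [0.3, 0, 0, 0.4, 0, 0, 0]]

```text
clock: 6.65
eef_pos: [0.5427, -0.1167, 0.1875]
tool_rot: [-2.702, -1.603, 0.0]
contact_force: [-0.8, 0.7, -0.4]
grip_width: 0.468
finger_force: 40.0
```

Call:
carry_out:
  targets:
    - [[0.3, 0, 0, 0.1, 0, 0, 0], [0.3, 0, 0, 0.2, 0, 0, 0], [0.3, 0, 0, 0.3, 0, 0, 0], [0.3, 0, 0, 0.4, 0, 0, 0], [0.3, 0, 0, 0.5, 0, 0, 0], [0.3, 0, 0, 0.5, 0, 0, 0]]

```text
clock: 7.4
eef_pos: [0.5427, -0.1167, 0.1829]
tool_rot: [2.702, 1.603, 0.0]
contact_force: [-0.7, 0.2, 3.3]
grip_width: 0.465
finger_force: 40.0
```

Call:
carry_out:
  targets:
    - [[0.3, 0, 0, 0.1, 0, 0, 0], [0.3, 0, 0, 0.2, 0, 0, 0], [0.3, 0, 0, 0.3, 0, 0, 0], [0.3, 0, 0, 0.4, 0, 0, 0], [0.3, 0, 0, 0.5, 0, 0, 0], [0.3, 0, 0, 0.5, 0, 0, 0]]

```text
clock: 8.15
eef_pos: [0.5428, -0.1167, 0.1782]
tool_rot: [2.702, 1.603, 0.0]
contact_force: [-3.6, 0.4, 7.8]
grip_width: 0.468
finger_force: 40.0
```

Call:
carry_out:
  targets:
    - [[0.3, 0, 0, 0.05, 0, 0, 0], [0.3, 0, 0, 0.1, 0, 0, 0], [0.3, 0, 0, 0.1, 0, 0, 0]]
  force: 50

```text
clock: 8.52
eef_pos: [0.5428, -0.1168, 0.1781]
tool_rot: [2.701, 1.602, 0.001]
contact_force: [-4.4, 1.6, 13.5]
grip_width: 0.468
finger_force: 50.0
```

Call:
carry_out:
  targets:
    - [[0.3, 0, 0, 0.05, 0, 0, 0], [0.3, 0, 0, 0.1, 0, 0, 0], [0.3, 0, 0, 0.1, 0, 0, 0], [0.3, 0, 0, 0.1, 0, 0, 0]]

```text
clock: 9.02
eef_pos: [0.5427, -0.1168, 0.178]
tool_rot: [2.701, 1.602, 0.001]
contact_force: [-6.0, 2.3, 19.0]
grip_width: 0.469
finger_force: 50.0
```

Run:
```python
from h import *
import pickle
F={n:cam(n) for n in('scene','side','wrist')};pickle.dump(F,open('F3.pkl','wb'))
s=telemetry.state();print(s['eef_pos'],s['contact_force'],s['finger_force'],s['moment'])
def crop(n,X,w):
    u,v=proj(F[n],np.array(X));u=int(u)-w//2;v=int(v)-w*3//8
    return cv2.resize(F[n]['img'][v:v+w*3//4,u:u+w],(400,300),interpolation=cv2.INTER_CUBIC)
b=np.array([.5427,-.1167,.155])
save('seat',np.vstack([np.hstack([crop('scene',b,60),crop('side',b,60)]),np.hstack([crop('wrist',b,120),cv2.resize(F['side']['img'],(400,300))])]))
for n in('scene','side'):
    f=F[n]; print(n,[tuple(np.round(proj(f,np.array([.5427,-.1167,z])),1)) for z in(.15,.208)])
```

```text
[ 0.54275028 -0.11675413  0.17802455] [-5.9948178   2.34350741 17.46059674] 50.01365303993225 [ 0.56587961  1.31901601 -0.00327037]
scene [(np.float64(252.0), np.float64(171.9)), (np.float64(251.1), np.float64(155.6))]
side [(np.float64(294.0), np.float64(187.1)), (np.float64(294.0), np.float64(168.9))]
```

View pics/seat.png

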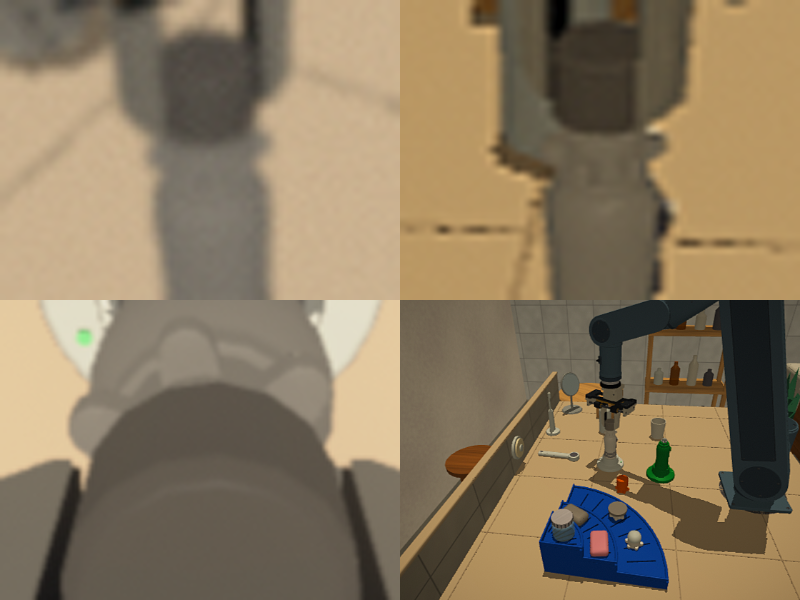

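The head's lobes sit right on the handle top and the TCP is at its nominal seated height. I'll relieve the side load and check whether it drops any further.

Call:
carry_out:
  targets:
    - [[0.3, 0, -0.05, 0, 0, 0, 0], [0.3, 0, -0.1, 0, 0, 0, 0], [0.3, 0, -0.1, 0.05, 0, 0, 0], [0.3, 0, -0.1, 0.05, 0, 0, 0]]

```text
clock: 9.68
eef_pos: [0.5427, -0.1167, 0.178]
tool_rot: [2.699, 1.601, 0.003]
contact_force: [-4.6, 2.3, 19.2]
grip_width: 0.465
finger_force: 50.0
```

Run:
```python
from h import *
import pickle
A=pickle.load(open('F2.pkl','rb'))['wrist']['img'];B=cam('wrist')['img']
for I in(A,B): print(I[322:338,277:281].mean((1,2)).astype(int), I[250:262,277:281].mean((1,2)).astype(int))
s=telemetry.state();print(s['eef_pos'],s['contact_force'],s['clock'])
# vertical shift of block texture edges (head in tool frame)
d,r=cv2.phaseCorrelate(*[cv2.cvtColor(I[235:325,240:318],cv2.COLOR_RGB2GRAY).astype(float) for I in(A,B)],cv2.createHanningWindow((78,90),cv2.CV_64F));print(d,r)
```

```text
[ 87  87  87  87  87  86  88 121 172 181 137  63  47  47  47  48] [85 87 89 89 89 90 90 92 96 98 94 91]
[ 87  87  87  87  87  86  88 116 167 180 137  64  47  48  48  48] [85 87 89 89 89 90 90 92 96 98 94 91]
[ 0.54271277 -0.11671291  0.17799141] [-4.04107155  0.93748494 18.30326276] 9.725
(-0.04200368413494715, -0.007560624601396171) 0.9323284571682945
```

The head hasn't slipped in the grip. It is bottomed rigidly at the nominal seat height and pressed with about 18 N, so I'm handing in.

```bash
python3 -c "
from plant import order;print(order.sign_off())"
```

```text
the job is handed in; nothing more can be done
None
```

The tall pumice head is meshed on the white handle's spindle and seated at the nominal height for fully home; the gripper is still holding it and pressing it down with about 18 N, so you can close the catch (job handed in after 9.7 s).

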